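Load a vial rack into the autosampler lane past its spring gate

TASK

Load the blue vial rack into the autosampler lane: press the long hold-open bar down with one fingertip so that the spring gate swings clear of the lane, keep it down, and with the other fingertip push the rack along the lane past the gate until its nose is up against the end stop; then draw back and let the bar up so that the gate shuts behind the rack. The gate must not touch the rack or the vials, nothing is lifted, the vials stay in their holes, and the other things on the bench stay where they are.

Things in the scene. Friction and masses are not known exactly. Their poses are not given: they have to be found in the camera images.
- lane: Fixed white autosampler lane, 400 x 126 mm. Origin on the worktop, mid-lane, under the gate arm; x = loading direction (mouth towards end stop), y = left of that (side of the hold-open bar), z up. Lane floor at z = 6 mm; lane 39 mm wide (y -19.5 to +19.5 mm) between aluminium guides, right one up to z = 30 mm, left one to 18 mm. Lane frame below means this one.
- lane_stop (a point): Face of the end stop at the end of the lane: x = +130 mm, y = 0, z = 26 mm in the lane frame. The needle head (from x = 100 mm, over the lane) and the sampling post behind it rise to 151 mm; the rest of the lane stays below 66 mm.
- gate (a joint): Angle of the gate and its hold-open bar, one rigid part on a hinge pin along the lane's x. 0 = shut: gate arm across the lane, the rack cannot push it open. 1.0 rad = fully open, arm upright beside the lane. From 0.75 rad on the rack passes without touching. A spring shuts it: 2 to 5 N down on the bar holds it open.
- gate_pin (a point): Point of the hinge pin's axis at the gate arm: x = 0, y = +33 mm, z = 22 mm in the lane frame (fixed). The orange-tipped gate arm, 6 mm thick in x, 42 mm long, 10 mm broad, turns about it: shut, it slants over the left guide to its tip at y = 0, z = 48 mm; open, it stands at y = 25 to 41 mm, top at z = 64 mm.
- bar_edge (a point): Centre of the 7 mm bead on the hold-open bar's outer edge, x = -84 mm; moves with the gate (shut y = 66, z = 61 mm in the lane frame). The bar: steel plate, orange tread, 4 mm thick, 51 mm from pin to bead, x = -179 to +11 mm. Shut it rises outwards at 50 degrees; pressed to 0.87 rad it is level (y = 38 to 87 mm, top z = 24 mm, bead top 26 mm); it stops at 1.0 rad, 7 degrees below.
- rack: Loose blue vial rack, 118 mm long (its x, along the lane), 35 mm wide, 42 mm high, about 0.2 kg with vials. Origin at the centre of its underside, x towards its nose; a flat upright end panel (35 wide, 42 high) at each end. It stands between the guides at the lane's mouth, in front of the gate. Home, its origin is at x = +71 mm in the lane frame.
- rack_tail (a point): Centre of the outer face of the rack's rear end panel (half-way up, 21 mm above its underside): the face to push. With the nose on the end stop it is at x = +12 mm in the lane frame.
- sample_1: Capped glass vial, 23 mm across, 44 mm high, loose in the rear hole of the rack (origin at the centre of its foot, 4 mm above the rack's underside).
- sample_2: Capped glass vial like sample_1, in the second hole from the rear.
- sample_3: Capped glass vial like sample_1, in the third hole from the rear.
- sample_4: Capped glass vial like sample_1, in the hole at the nose of the rack.
- lab_timer: Bystander: small white timer with a red and a green button, 62 x 62 x 21 mm, origin under its centre.
- ferrule_tin: Bystander: round white tin, 65 mm across, 53 mm high, origin under its centre.
- pipette_bulb: Bystander: black rubber bulb, 44 mm across, 56 mm high, origin under its centre.

How it is judged (in metres and radians):
On the way, in this order (a step that is already met when the one before it is completed fails the run):
1. the bar is held down by a finger and the gate is clear of the lane, with the rack still in front of it (value of joint gate above 0.7 rad and contact force between the fingers and gate above 0.3 N and x of rack_tail in the frame of lane below -0.115 m), for 0.2 s.
2. the rack is pushed by a finger half-way past the gate, the bar still held down by a finger (value of joint gate above 0.7 rad and contact force between the fingers and gate above 0.3 N and contact force between the fingers and rack above 0.1 N and x of rack in the frame of lane between -0.01 and 0.03 m).
3. the rack's rear end is past the gate, the bar still held down by a finger (value of joint gate above 0.7 rad and contact force between the fingers and gate above 0.3 N and x of rack_tail in the frame of lane above 0.005 m), for 0.1 s.
At the end, for the whole second after the job is handed in: The rack stands flat in the lane behind the gate with its nose within 5 mm of the end stop, at rest; the gate is shut behind it (within 0.06 rad), and the four vials stand upright in their holes (x of rack in the frame of lane above 0.066 m and z of rack in the frame of lane below 0.009 m and angle between the x axis of rack and the x axis of lane, either way round below 0.1 rad and angle between rack's own z axis and vertical below 0.08 rad and value of joint gate below 0.06 rad and linear speed of rack below 0.02 m/s and distance between each of sample_1, sample_4 and rack below 0.046 m and distance between each of sample_2, sample_3 and rack below 0.02 m and angle between each of sample_1, sample_2, sample_3, sample_4's own z axis and vertical below 0.15 rad); the robot touches nothing.
It fails at once if the gate touches the rack or a vial (over 0.5 N) (contact force between gate and rack above 0.5 N or contact force between gate and sample_1 above 0.5 N or contact force between gate and sample_2 above 0.5 N or contact force between gate and sample_3 above 0.5 N or contact force between gate and sample_4 above 0.5 N).
It fails at once if the rack is lifted off the lane floor or tipped (z of rack in the frame of lane above 0.014 m or angle between rack's own z axis and vertical above 0.2 rad).
It fails at once if a vial is lifted out of its seat (z of any of sample_1, sample_2, sample_3, sample_4 in the frame of rack above 0.014 m).
It fails at once if a bystander (timer, tin, bulb) is shifted by more than 20 mm (distance of any of lab_timer, ferrule_tin, pipette_bulb from where it was at the start of the episode above 0.02 m).
It also fails if it takes over 40 s, if anything falls off the work surface, if the arm or the gripper's body presses on something with over 40 N, if the wrist force passes 120 N, or if a joint passes its speed limit or range.

ROBOT

A 6-joint arm with a two-finger parallel gripper is mounted at the origin on a cart in front of the work surface, level with it; the furniture and walls round the work are solid. World frame = base frame: x ahead of the robot, y to its left, z up, the work surface at z = 0. Lengths are in mm, angles in rad, forces in N, time in s.
With the tool pointing down it reaches from about 275 to 750 mm from the base axis. Payload 10.2 kg.
Tool frame: the origin (TCP) lies at the very end of the fingers, on their centre line; the grasp point (between the pads) lies 19 mm behind it; z points along the fingers, y is the direction in which the jaws open and shut (so a half turn about z gives the same grasp; the last joint's range is limited). The gripper opens to 85 mm and grips with 20 to 120 N. Pads are 22 mm wide; open, the fingers measure 114 mm over their backs; the gripper's body (76 mm by 85 mm) begins 54 mm behind the grasp point. The pads swing forward as they close: fully open they stand 13 mm farther back than shut.
Start: joints at [0.997, 0.313, 1.498, -0, 1.331, -0.223], TCP at [180.429, 493.028, 231.294] pointing down, gripper open.
Joint ranges: [-2.94, 2.94], [-0.97, 2.17], [0.19, 2.56], [-1.23, 4.37], [0.02, 3.11], [-2.88, 2.88]. Speed limits (rad/s): [2.39, 2.39, 3.01, 3.14, 3.14, 3.14].

INTERFACE

Orientations are given as a unit quaternion [w, x, y, z].
In Python, from rig import sensors, imaging, ctrl gives the robot as it stands.
- The arm moves only by the shell command python3 -m creep 'ROWS' [FORCE]. ROWS is JSON, a list of rows, each an object with "grip": the finger opening in mm, from 0 to 85.4; "linear": the shift along the tool's x, y, z in mm, a list of three; "rot": the turn, a rotation vector about the tool's x, y, z in rad, a list of three. A call has 1 to 12 rows; each row shifts and turns the commanded pose from where the row before left it, along the tool's axes as they then stand; what a row does not reach is not made up. A row lasts 1/12 s, in which the tool goes at most 41.7 mm and 7.16 degrees, less where a joint would pass 70% of its speed; a pose out of reach is approached as far as the arm can. A call with a gripper value outside its range is refused whole. The fingers move at their own pace and stop on an object; FORCE is the grip in N (left out, the last holds). Time passes only in rows, so rows that do not move let the fingers close. It gives the time, the measured TCP pose, the force and the opening at its end, in the units of the state.
- sensors.sense(): the state, without advancing time (a new reading comes with each control period).
- imaging.capture(name): name is "scene" or "top"; returns (picture, depth): 400x640x3 uint8, red, green, blue; 400x640 float32, mm along the optical axis (not along the pixel's ray), 0 where there is no reading.
- imaging.camera_params(name): a dict with "intrinsics" (3x3 intrinsics, pixels), "k1" (the pictures are not rectified: a ray, as slopes to the right and down, at radius r is drawn at 1 + k1 r^2 times it, then the intrinsics apply), "R" (3x3) and "t" (3): a world point X has camera coordinates R X + t. Camera axes: x right, y down, z forward; pixel columns grow to the right and rows downward; lengths in mm; the calibration is good to about 2 mm. A picture is of the moment at which its call begins. camera_params takes no time and is no camera call.
- ctrl.finish_job(): hands the job in, once; it reports no verdict.
The state is a dict: "time_s": time; "joints": joint angles; "dq": joint speeds; "tau": joint torques, N m; "eef_pos": TCP position; "ee_rot": TCP orientation; "force": force on the tool from outside, world axes, zero at the start; "wrist_torque": the same for the moment, N m; "grip_width": opening from 0.0 (shut) to 1.0 (fully open).
Only numpy, scipy, OpenCV 4.12 (cv2) and the standard library are available. Lean on these libraries where they do the work, as an engineer would, in place of code of your own. Each camera call takes 0.05 s, during which the arm holds its last target.

## Working session

There is one attempt and no reset: what is moved stays moved. The work goes in short steps, Python scripts to look and compute and a shell command to move; the robot and the scene stay as the last step left them, time stands still between calls to the robot, and variables do not carry over. Pictures are saved under pics/ and viewed, and the job is handed in when it is done.

```bash
mkdir -p pics; ls; python3 - <<'E'
from rig import sensors, imaging, ctrl
import cv2,numpy as np
s=sensors.sense();print(s)
for n in ("scene","top"):
    p,d=imaging.capture(n);cv2.imwrite(f"pics/{n}0.png",p[:,:,::-1]);np.save(f"pics/{n}0.npy",d)
    c=imaging.camera_params(n);print(n,c)
E
```

```text
pics
{'time_s': 0.0, 'joints': array([ 9.96582728e-01,  3.13467624e-01,  1.49845613e+00,  1.21079746e-05,
        1.33098285e+00, -2.23434967e-01]), 'dq': array([ 2.85779177e-04,  6.82451825e-05, -9.41784627e-04,  3.27088070e-05,
        6.95535016e-04,  1.19739785e-03]), 'tau': array([ 1.78733485e-04, -4.12270725e+01, -2.59742653e+01, -1.92038297e-04,
        4.17847827e-03, -8.63827495e-06]), 'eef_pos': array([180.28694071, 492.7981406 , 230.71888313]), 'ee_rot': array([-2.60545634e-04,  1.74492876e-01,  9.84658217e-01, -6.03133002e-04]), 'force': array([-0.70909039, -0.20651355,  0.12547696]), 'wrist_torque': array([-0.01746001, -0.0235431 ,  0.00812371]), 'grip_width': 0.9990326691813094}
scene {'intrinsics': array([[394.3121282 ,   0.        , 325.90993894],
       [  0.        , 394.3121282 , 196.9501518 ],
       [  0.        ,   0.        ,   1.        ]]), 'k1': -0.07381521988759043, 'R': array([[ 0.86457914, -0.50227793,  0.01482547],
       [-0.21617124, -0.39840913, -0.89136982],
       [ 0.45362199,  0.76745491, -0.45303426]]), 't': array([-588.06313899,  125.37866797,  800.19870692])}
top {'intrinsics': array([[398.21686639,   0.        , 320.70030267],
       [  0.        , 398.21686639, 194.46879251],
       [  0.        ,   0.        ,   1.        ]]), 'k1': -0.020549443196764678, 'R': array([[ 2.03875479e-02, -9.99792136e-01,  1.81967523e-04],
       [-9.80791214e-01, -2.00353994e-02, -1.94028805e-01],
       [ 1.93992119e-01,  3.77729939e-03, -9.80995815e-01]]), 't': array([-175.46594241,  593.13550997,  936.70209779])}
```

View pics/scene0.png

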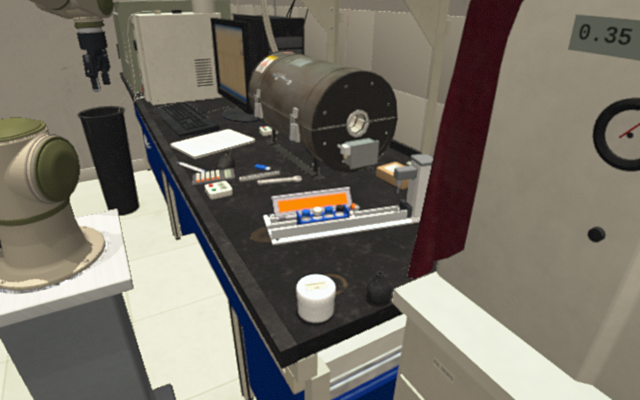

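View pics/top0.png

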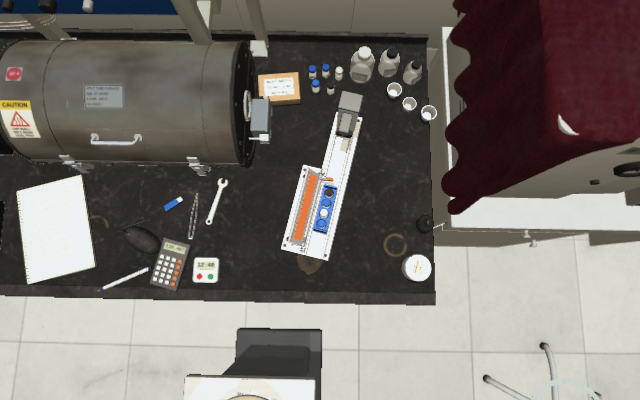

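```bash
cat > h.py <<'E'
import numpy as np,cv2
from rig import imaging
def ray(n,u,v):
    c=imaging.camera_params(n);K=c["intrinsics"]
    x=(u-K[0,2])/K[0,0];y=(v-K[1,2])/K[1,1];k=c["k1"]
    a,b=x,y
    for _ in range(20):
        f=1+k*(a*a+b*b);a,b=x/f,y/f
    return c,np.array([a,b,1.])
def at_z(n,u,v,z):
    c,r=ray(n,u,v);R=c["R"];o=-R.T@c["t"];d=R.T@r
    return o+d*(z-o[2])/d[2]
def at_d(n,u,v,dep):
    c,r=ray(n,u,v);return c["R"].T@(r*dep-c["t"])
def proj(n,X):
    c=imaging.camera_params(n);K=c["intrinsics"]
    p=np.atleast_2d(X)@c["R"].T+c["t"];s=p[:,:2]/p[:,2:];s=s*(1+c["k1"]*(s**2).sum(1,keepdims=True))
    return s*[K[0,0],K[1,1]]+K[:2,2]
E
python3 - <<'E'
import cv2
p=cv2.imread("pics/top0.png");cv2.imwrite("pics/topc.png",cv2.resize(p[85:270,270:390],None,fx=4,fy=4,interpolation=cv2.INTER_CUBIC)[:, :][0:740][:600])
cv2.imwrite("pics/topc2.png",cv2.resize(p[160:270,270:370],None,fx=5,fy=5,interpolation=cv2.INTER_CUBIC))
p=cv2.imread("pics/scene0.png");cv2.imwrite("pics/scc.png",cv2.resize(p[145:255,255:445],None,fx=4,fy=4,interpolation=cv2.INTER_CUBIC))
E
```

```text
(no output)
```

View pics/topc.png

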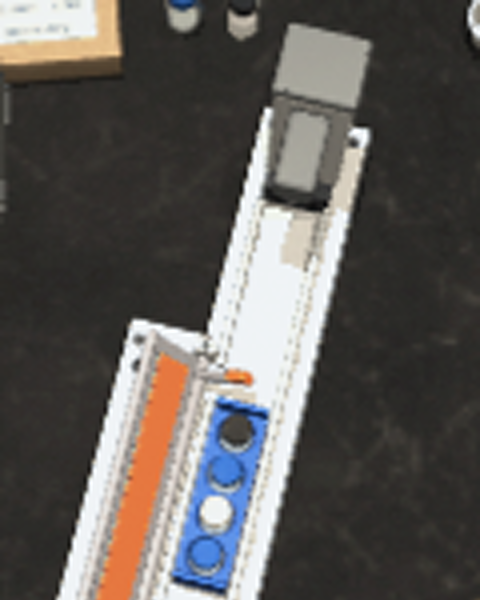

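View pics/topc2.png

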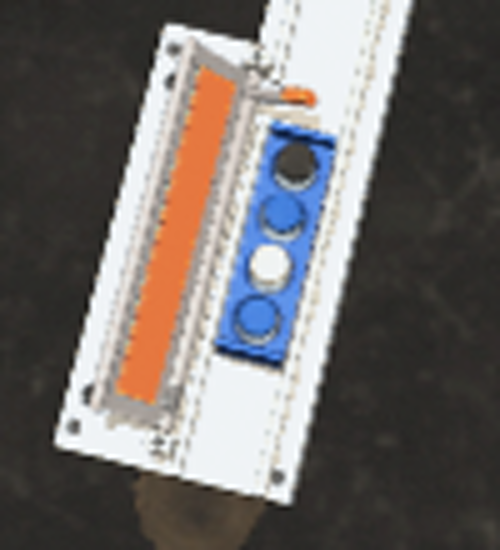

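View pics/scc.png

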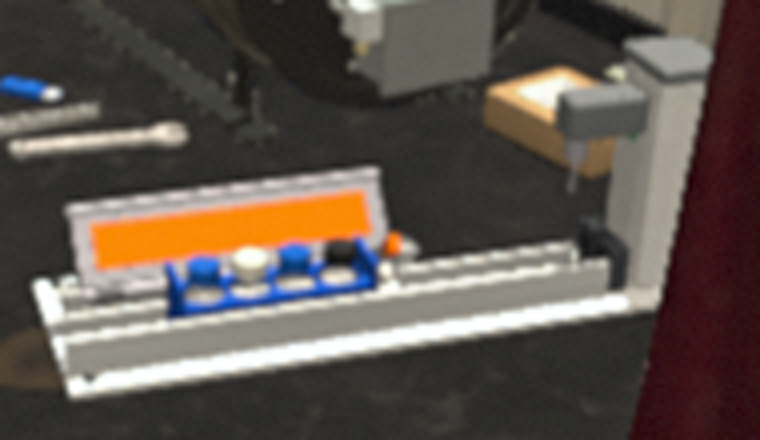

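```bash
python3 - <<'E'
from h import *
P={}
for k,u,v,z in [("FR",328.4,260.6,4),("FL",281,249,4),("BLmid",303,165,4),("farR",362,117.5,4),("farL",336.2,112,4),
 ("tip",333,179.6,48),("bar_out_far",302.5,167.5,61),("bar_out_near",289.5,241,61),("rackfarL",324.8,184.4,48),("rackfarR",337.3,188.8,48),("racknearL",313,229.7,48),("racknearR",326,233,48)]:
    P[k]=at_z("top",u,v,z);print(k,P[k].round(1))
a=P["farR"]-P["FR"];print(np.linalg.norm(a),np.degrees(np.arctan2(a[1],a[0])))
b=P["FL"]-P["FR"];print(np.linalg.norm(b),np.degrees(np.arctan2(b[1],b[0])))
c=P["BLmid"]-P["FL"];print(np.linalg.norm(c),np.degrees(np.arctan2(c[1],c[0])))
d=np.load("pics/top0.npy")
for u,v in [(322,210),(301,205),(325,225),(335,195),(330,179),(309,250),(318,230),(349,118)]: print(u,v,d[v,u],at_d("top",u,v,d[v,u]).round(1))
E
```

```text
FR [ 435.5 -186.3    4. ]
FL [462.5 -64.1   4. ]
BLmid [ 686.7 -114.1    4. ]
farR [ 824.9 -272.     4. ]
farL [ 839.5 -201.     4. ]
tip [ 637.8 -193.8   48. ]
bar_out_far [ 664.5 -116.    61. ]
bar_out_near [479.  -89.7  61. ]
rackfarL [ 624.8 -173.2   48. ]
rackfarR [ 614.1 -205.    48. ]
racknearL [ 509.1 -146.    48. ]
racknearR [ 501.6 -178.4   48. ]
398.6764549332005 -12.421298101556252
125.143821798138 77.57926210378474
229.7594425874353 -12.579909712959896
322 210 988.5952 [ 557.6 -167.3   56.7]
301 205 993.087 [ 569.5 -114.7   54.7]
325 225 1003.183 [ 523.  -175.7   35. ]
335 195 1045.7488 [ 605.9 -200.7    7.9]
330 179 1008.8011 [ 638.2 -186.    52. ]
309 250 1023.9098 [ 461.5 -136.     1.8]
318 230 988.6235 [ 508.7 -158.4   47.1]
349 118 954.3324 [ 770.  -227.7  133.4]
```

```bash
cat >> h.py <<'E'
O=np.array([638.3,-192.4,0.]);YAW=np.radians(-12.5)
RL=np.array([[np.cos(YAW),-np.sin(YAW),0],[np.sin(YAW),np.cos(YAW),0],[0,0,1]])
def l2w(p): return np.asarray(p,float)@RL.T+O
def w2l(p): return (np.asarray(p,float)-O)@RL
E
python3 - <<'E'
from h import *
pts=[(-200,-38,4),(-200,88,4),(200,-38,4),(0,0,48),(-84,66,61),(-179,66,61),(11,66,61),(130,0,26),(-137,17.5,48),(-137,-17.5,48),(-19,17.5,48),(-19,-17.5,48),(-200,-19.5,6),(-200,19.5,6),(-200,-19.5,30)]
for n,b,f in (("top",(160,270,270,370),5),("scene",(145,255,255,445),4)):
    p=cv2.imread(f"pics/{n}0.png");r0,r1,c0,c1=b
    q=cv2.resize(p[r0:r1,c0:c1],None,fx=f,fy=f,interpolation=cv2.INTER_CUBIC)
    for u,v in proj(n,l2w(pts)): cv2.drawMarker(q,(int((u-c0+.5)*f),int((v-r0+.5)*f)),(0,255,0),0,10,1)
    cv2.imwrite(f"pics/ov_{n}.png",q)
from rig import sensors
from scipy.spatial.transform import Rotation as Ro
s=sensors.sense();T=Ro.from_quat(np.roll(s["ee_rot"],-1));
tgt=l2w([-162,33.25,130]);print(tgt)
T2=T*Ro.from_rotvec([0,0,-.133]);print(T2.as_matrix().round(3))
print(T2.inv().apply(tgt-s["eef_pos"]))
E
```

```text
[ 487.33666401 -124.87494031  130.        ]
[[-0.976  0.216 -0.001]
 [ 0.216  0.976 -0.001]
 [ 0.    -0.001 -1.   ]]
[-433.2707537  -536.66955114  101.22071593]
```

View pics/ov_top.png

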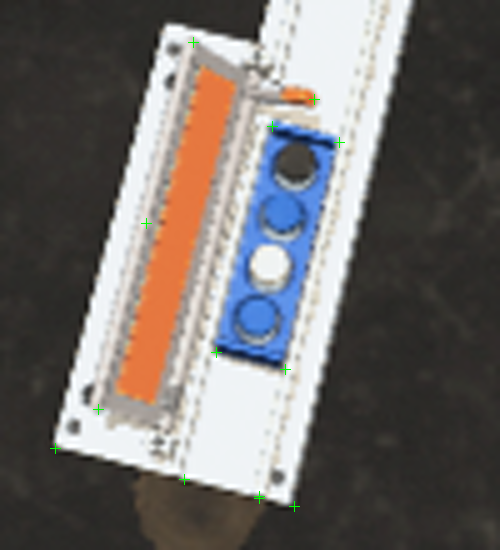

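View pics/ov_scene.png

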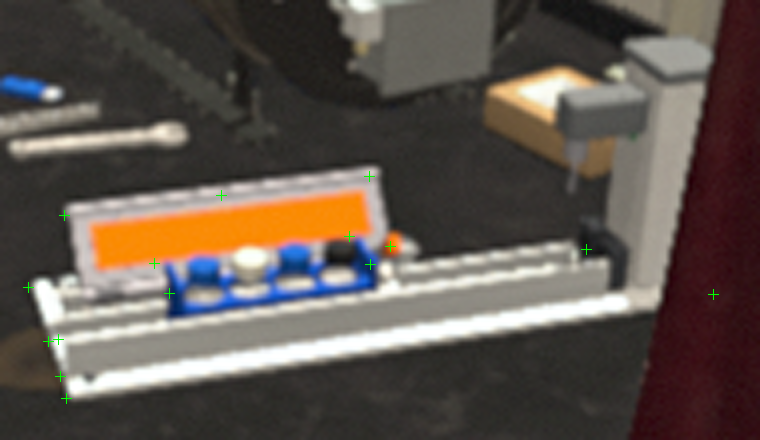

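```bash
python3 -m creep '[{"grip":56,"linear":[0,0,0],"rot":[0,0,-0.0665]},{"grip":56,"linear":[0,0,0],"rot":[0,0,-0.0665]},{"grip":56,"linear":[-24,-30,0],"rot":[0,0,0]},{"grip":56,"linear":[-24,-30,0],"rot":[0,0,0]},{"grip":56,"linear":[-24,-30,0],"rot":[0,0,0]},{"grip":56,"linear":[-24,-30,0],"rot":[0,0,0]},{"grip":56,"linear":[-24,-30,0],"rot":[0,0,0]},{"grip":56,"linear":[-24,-30,0],"rot":[0,0,0]},{"grip":56,"linear":[-24,-30,0],"rot":[0,0,0]},{"grip":56,"linear":[-24,-30,0],"rot":[0,0,0]},{"grip":56,"linear":[-24,-30,0],"rot":[0,0,0]},{"grip":56,"linear":[-24,-30,0],"rot":[0,0,0]}]' 20
```

```text
time_s: 1.1
eef_pos: [350.1, 146.5, 231.3]
ee_rot: [0.0, 0.109, 0.994, 0.0]
force: [0.5, 0.7, -0.5]
grip_width: 0.655
```

```bash
cat > st.py <<'E'
from h import *
from rig import sensors
from scipy.spatial.transform import Rotation as Ro
s=sensors.sense();T=Ro.from_quat(np.roll(s["ee_rot"],-1))
print("t",round(s["time_s"],2),"lane",w2l(s["eef_pos"]).round(1),"F lane",(s["force"]@RL).round(2),"grip",round(s["grip_width"]*85.4,1))
print("tool in lane rotvec",(Ro.from_matrix(RL.T)*T).as_matrix().round(3).tolist(),s["joints"].round(2))
E
python3 st.py
```

```text
t 1.1 lane [-354.7  268.5  231.3] F lane [ 0.32  0.84 -0.55] grip 55.9
tool in lane rotvec [[-1.0, -0.001, 0.0], [-0.001, 1.0, 0.0], [-0.0, 0.0, -1.0]] [ 0.08 -0.02  1.88  0.    1.27 -1.27]
```

```bash
python3 -m creep '[{"grip":56,"linear":[-24,-29,0],"rot":[0,0,0]},{"grip":56,"linear":[-24,-29,0],"rot":[0,0,0]},{"grip":56,"linear":[-24,-29,0],"rot":[0,0,0]},{"grip":56,"linear":[-24,-29,0],"rot":[0,0,0]},{"grip":56,"linear":[-24,-29,0],"rot":[0,0,0]},{"grip":56,"linear":[-24,-30,0],"rot":[0,0,0]},{"grip":56,"linear":[-24,-30,0],"rot":[0,0,0]},{"grip":56,"linear":[-24,-30,0],"rot":[0,0,0]},{"grip":56,"linear":[0,0,30],"rot":[0,0,0]},{"grip":56,"linear":[0,0,35],"rot":[0,0,0]},{"grip":56,"linear":[0,0,35],"rot":[0,0,0]},{"grip":56,"linear":[0,0,0],"rot":[0,0,0]}]'; python3 st.py; python3 - <<'E'
from h import *
for n in ("scene","top"):
    p,d=imaging.capture(n);p=p[:,:,::-1]
    q=p[100:260,240:440] if n=="scene" else p[120:280,260:400]
    cv2.imwrite(f"pics/{n}1.png",cv2.resize(q,None,fx=3.7,fy=3.7,interpolation=cv2.INTER_CUBIC))
E
```

```text
time_s: 2.1
eef_pos: [483.5, -121.4, 125.5]
ee_rot: [-0.005, 0.109, 0.994, 0.002]
force: [-1.9, -0.1, -0.8]
grip_width: 0.655
t 2.1 lane [-166.5   35.9  125.5] F lane [-1.83 -0.55 -0.8 ] grip 55.9
tool in lane rotvec [[-1.0, 0.0, -0.011], [0.0, 1.0, 0.003], [0.011, 0.003, -1.0]] [-0.48  0.37  1.71 -0.    1.07 -1.83]
```

View pics/scene1.png

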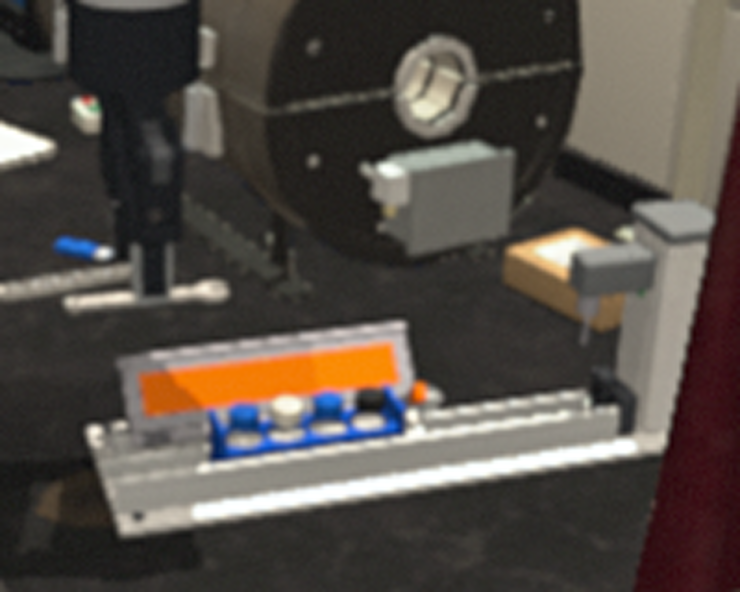

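View pics/top1.png

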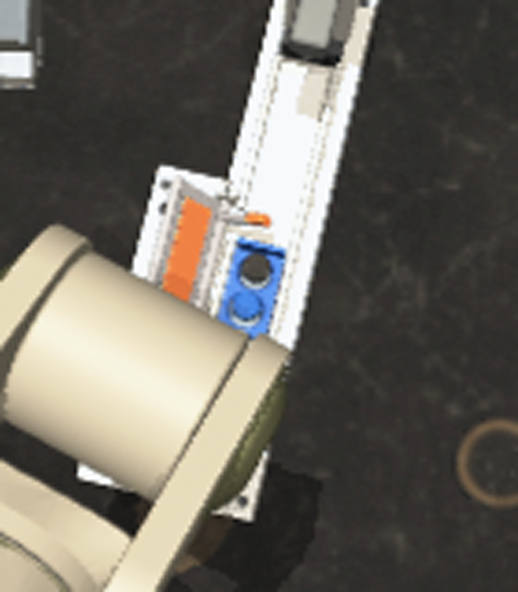

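```bash
python3 -m creep '[{"grip":56,"linear":[0,0,0],"rot":[0,0,0]},{"grip":56,"linear":[0,0,0],"rot":[0,0,0]}]' >/dev/null; python3 st.py; python3 - <<'E'
from h import *
from rig import sensors
e=w2l(sensors.sense()["eef_pos"])
for dy in (-42,-28,28,42):
  for dx in (-11,11):
   for dz in (0,10): print(dy,dx,dz,((proj("scene",l2w(e+[dx,dy,dz]))-[240,100])*3.7).round(0))
p,d=imaging.capture("scene");p=p[:,:,::-1]
cv2.imwrite("pics/scene2.png",cv2.resize(p[100:260,240:400],None,fx=3.7,fy=3.7,interpolation=cv2.INTER_CUBIC))
E
```

```text
t 2.37 lane [-162.1   35.1  133.5] F lane [ 0.23 -0.02  0.09] grip 55.9
tool in lane rotvec [[-1.0, -0.001, 0.004], [-0.001, 1.0, -0.001], [-0.004, -0.001, -1.0]] [-0.48  0.36  1.7  -0.    1.07 -1.83]
-42 -11 0 [[141. 305.]]
-42 -11 10 [[140. 289.]]
-42 11 0 [[179. 301.]]
-42 11 10 [[178. 285.]]
-28 -11 0 [[136. 295.]]
-28 -11 10 [[136. 280.]]
-28 11 0 [[174. 291.]]
-28 11 10 [[173. 275.]]
28 -11 0 [[118. 259.]]
28 -11 10 [[117. 244.]]
28 11 0 [[154. 255.]]
28 11 10 [[153. 240.]]
42 -11 0 [[114. 250.]]
42 -11 10 [[113. 235.]]
42 11 0 [[149. 247.]]
42 11 10 [[148. 232.]]
```

View pics/scene2.png

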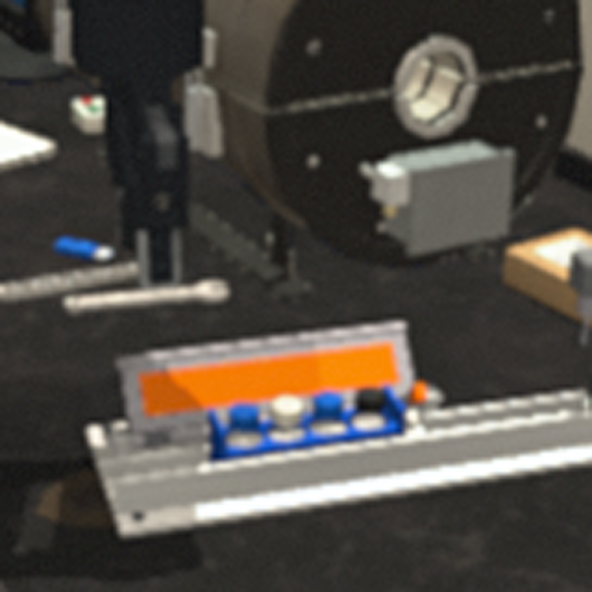

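```bash
python3 -m creep '[{"grip":56,"linear":[0,-2,17],"rot":[0,0,0]},{"grip":56,"linear":[0,0,17],"rot":[0,0,0]},{"grip":56,"linear":[0,0,17],"rot":[0,0,0]},{"grip":56,"linear":[0,0,13],"rot":[0,0,0]},{"grip":56,"linear":[0,0,0],"rot":[0,0,0]},{"grip":56,"linear":[0,0,0],"rot":[0,0,0]}]' ; python3 st.py; python3 -m creep '[{"grip":56,"linear":[0,0,4],"rot":[0,0,0]},{"grip":56,"linear":[0,0,4],"rot":[0,0,0]},{"grip":56,"linear":[0,0,4],"rot":[0,0,0]},{"grip":56,"linear":[0,0,4],"rot":[0,0,0]},{"grip":56,"linear":[0,0,4],"rot":[0,0,0]},{"grip":56,"linear":[0,0,0],"rot":[0,0,0]},{"grip":56,"linear":[0,0,0],"rot":[0,0,0]}]' >/dev/null; python3 st.py;python3 - <<'E'
from h import *
p,d=imaging.capture("scene");p=p[:,:,::-1]
cv2.imwrite("pics/scene3.png",cv2.resize(p[120:260,240:400],None,fx=4,fy=4,interpolation=cv2.INTER_CUBIC))
E
```

```text
time_s: 2.92
eef_pos: [486.6, -124.8, 68.2]
ee_rot: [0.0, 0.109, 0.994, -0.0]
force: [0.7, 1.0, 0.4]
grip_width: 0.656
t 2.92 lane [-162.8   33.2   68.2] F lane [0.45 1.14 0.4 ] grip 56.0
tool in lane rotvec [[-1.0, -0.001, 0.001], [-0.001, 1.0, -0.0], [-0.001, -0.0, -1.0]] [-0.48  0.46  1.76 -0.    0.92 -1.84]
t 3.5 lane [-163.2   33.1   47.2] F lane [-0.23 -1.01  1.19] grip 56.0
tool in lane rotvec [[-1.0, -0.0, -0.0], [-0.0, 1.0, -0.0], [0.0, -0.0, -1.0]] [-0.49  0.5   1.77 -0.    0.87 -1.84]
```

View pics/scene3.png

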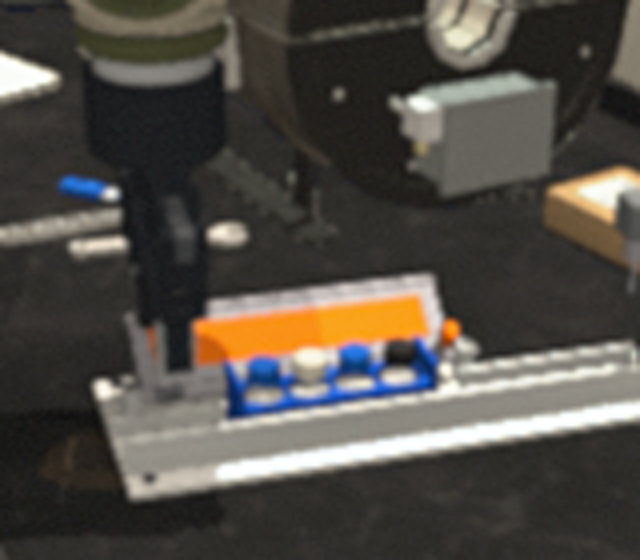

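```bash
python3 -m creep '[{"grip":56,"linear":[0,0,4],"rot":[0,0,0]},{"grip":56,"linear":[0,0,4],"rot":[0,0,0]},{"grip":56,"linear":[0,0,4],"rot":[0,0,0]},{"grip":56,"linear":[0,0,4],"rot":[0,0,0]},{"grip":56,"linear":[0,0,4],"rot":[0,0,0]},{"grip":56,"linear":[0,0,2],"rot":[0,0,0]},{"grip":56,"linear":[0,0,0],"rot":[0,0,0]},{"grip":56,"linear":[0,0,0],"rot":[0,0,0]}]' >/dev/null; python3 st.py;python3 - <<'E'
from h import *
for n in ("scene","top"):
    p,d=imaging.capture(n);p=p[:,:,::-1]
    q=p[120:260,240:400] if n=="scene" else p[140:280,260:400]
    cv2.imwrite(f"pics/{n}4.png",cv2.resize(q,None,fx=4,fy=4,interpolation=cv2.INTER_CUBIC))
E
```

```text
t 4.22 lane [-163.3   33.3   25.2] F lane [-0.64  0.96  2.21] grip 56.2
tool in lane rotvec [[-1.0, -0.001, -0.001], [-0.001, 1.0, 0.0], [0.001, 0.0, -1.0]] [-0.48  0.53  1.78 -0.    0.82 -1.84]
```

View pics/scene4.png

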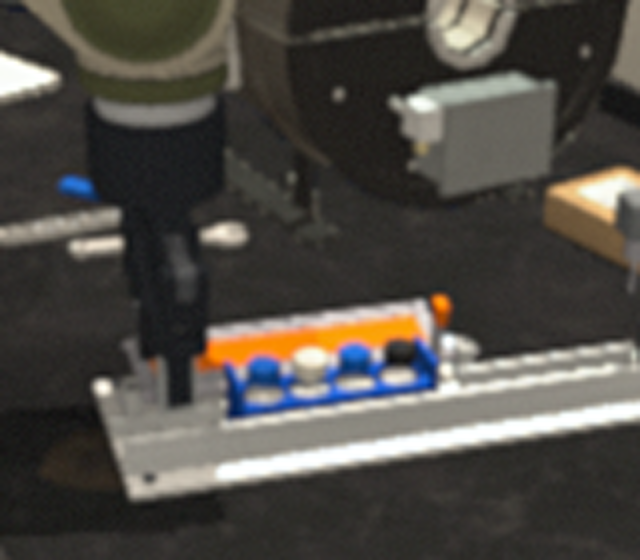

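View pics/top4.png

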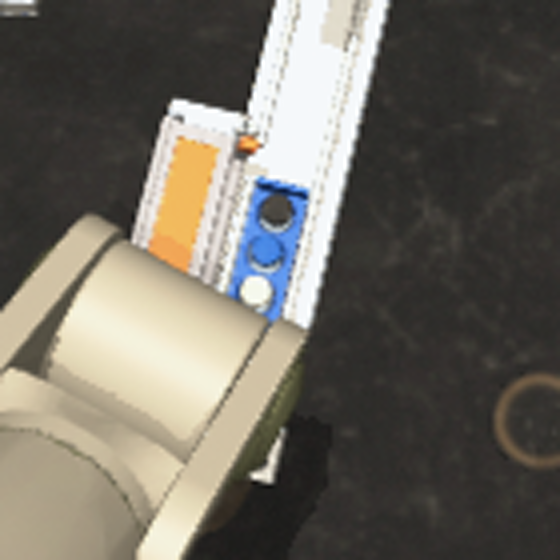

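```bash
cat > gate.py <<'E'
from h import *
for n in ("top","scene"):
  for g in (.5,.6,.7,.8,.9,1.0):
    a=np.radians(38.2)+g
    print(n,g,((proj(n,l2w([0,33-42*np.cos(a),22+42*np.sin(a)]))-([260,140] if n=="top" else [240,120]))*4).round(0))
p,d=imaging.capture("top")
for (x,y) in [(190,160),(175,210),(205,160)]:
    u,v=260+x//4,140+y//4; print(w2l(at_d("top",u,v,d[v,u])).round(1))
m=[]
for v in range(170,205):
  for u in range(295,320):
    r,gc,b=map(int,p[v,u])
    if r-b>90: m.append(w2l(at_d("top",u,v,d[v,u])))
m=np.array(m);m=m[(m[:,1]>45)&(m[:,1]<85)];k=np.polyfit(m[:,1],m[:,2],1);print("slope deg",np.degrees(np.arctan(k[0])),"gate",np.radians(50)-np.arctan(k[0]),len(m))
E
python3 gate.py
```

```text
top 0.5 [[265. 147.]]
top 0.6 [[259. 145.]]
top 0.7 [[253. 143.]]
top 0.8 [[246. 141.]]
top 0.9 [[240. 140.]]
top 1.0 [[233. 138.]]
scene 0.5 [[439. 313.]]
scene 0.6 [[437. 307.]]
scene 0.7 [[435. 303.]]
scene 0.8 [[432. 299.]]
scene 0.9 [[430. 296.]]
scene 1.0 [[427. 293.]]
[-12.7  64.2  29. ]
[-46.5  66.2  32.5]
[-9.3 54.5 24.8]
slope deg 9.008111646790903 gate 0.7154434183734151 316
```

```bash
python3 -m creep '[{"grip":56,"linear":[0,0,3],"rot":[0,0,0]},{"grip":56,"linear":[0,0,3],"rot":[0,0,0]},{"grip":56,"linear":[0,0,1],"rot":[0,0,0]},{"grip":56,"linear":[0,0,0],"rot":[0,0,0]},{"grip":56,"linear":[0,0,0],"rot":[0,0,0]},{"grip":56,"linear":[0,0,0],"rot":[0,0,0]}]' >/dev/null; python3 st.py;python3 gate.py | tail -4; python3 - <<'E'
from h import *
p,d=imaging.capture("scene");p=p[:,:,::-1]
cv2.imwrite("pics/scene5.png",cv2.resize(p[120:260,240:400],None,fx=4,fy=4,interpolation=cv2.INTER_CUBIC))
E
```

```text
t 4.87 lane [-163.    33.3   18.4] F lane [0.31 2.27 2.84] grip 56.1
tool in lane rotvec [[-1.0, -0.0, 0.0], [-0.0, 1.0, 0.0], [-0.0, 0.0, -1.0]] [-0.48  0.55  1.79  0.    0.81 -1.84]
[-11.3  64.8  22.6]
[-45.   67.   24.1]
[-9.6 54.4 26.2]
slope deg -4.105018463449987 gate 0.9443107140395255 306
```

View pics/scene5.png

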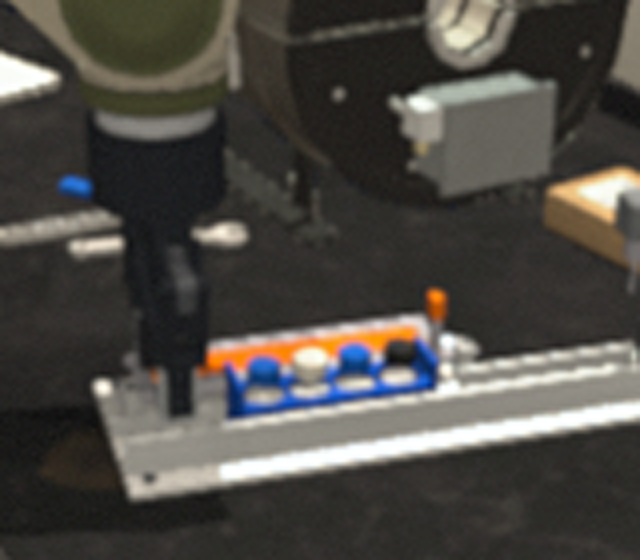

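```bash
python3 -m creep '[{"grip":56,"linear":[-3,0,0],"rot":[0,0,0]},{"grip":56,"linear":[-3,0,0],"rot":[0,0,0]},{"grip":56,"linear":[-3,0,0],"rot":[0,0,0]},{"grip":56,"linear":[-3,0,0],"rot":[0,0,0]},{"grip":56,"linear":[-3,0,0],"rot":[0,0,0]},{"grip":56,"linear":[-3,0,0],"rot":[0,0,0]},{"grip":56,"linear":[-3,0,0],"rot":[0,0,0]},{"grip":56,"linear":[-3,0,0],"rot":[0,0,0]},{"grip":56,"linear":[-3,0,0],"rot":[0,0,0]},{"grip":56,"linear":[-3,0,0],"rot":[0,0,0]}]' >/dev/null; python3 st.py; python3 - <<'E'
from h import *
for n in ("scene","top"):
    p,d=imaging.capture(n);p=p[:,:,::-1]
    q=p[120:260,240:400] if n=="scene" else p[140:280,260:400]
    cv2.imwrite(f"pics/{n}6.png",cv2.resize(q,None,fx=4,fy=4,interpolation=cv2.INTER_CUBIC))
E
```

```text
t 5.8 lane [-133.    33.3   18.2] F lane [-4.15  0.86  2.78] grip 55.8
tool in lane rotvec [[-1.0, -0.0, -0.0], [-0.0, 1.0, 0.0], [0.0, 0.0, -1.0]] [-0.47  0.59  1.7  -0.    0.85 -1.82]
```

View pics/scene6.png

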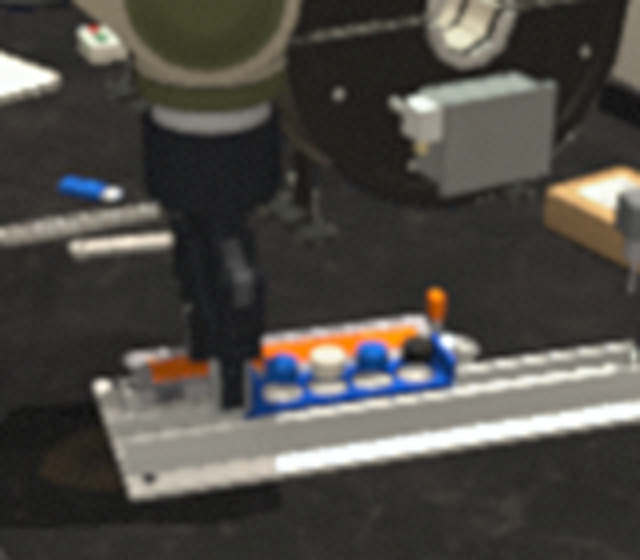

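View pics/top6.png

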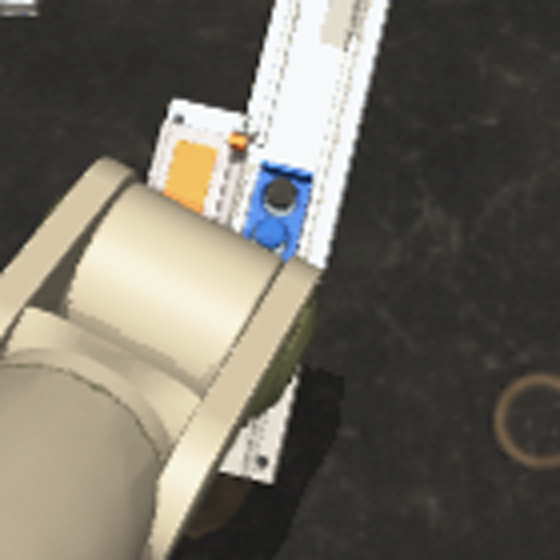

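```bash
python3 -m creep '[{"grip":56,"linear":[-3.5,0,0],"rot":[0,0,0]},{"grip":56,"linear":[-3.5,0,0],"rot":[0,0,0]},{"grip":56,"linear":[-3.5,0,0],"rot":[0,0,0]},{"grip":56,"linear":[-3.5,0,0],"rot":[0,0,0]},{"grip":56,"linear":[-3.5,0,0],"rot":[0,0,0]},{"grip":56,"linear":[-3.5,0,0],"rot":[0,0,0]},{"grip":56,"linear":[-3.5,0,0],"rot":[0,0,0]},{"grip":56,"linear":[-3.5,0,0],"rot":[0,0,0]},{"grip":56,"linear":[-3.5,0,0],"rot":[0,0,0]},{"grip":56,"linear":[-3.5,0,0],"rot":[0,0,0]},{"grip":56,"linear":[-3.5,0,0],"rot":[0,0,0]},{"grip":56,"linear":[-3.5,0,0],"rot":[0,0,0]}]' >/dev/null; python3 st.py; python3 - <<'E'
from h import *
for n in ("scene","top"):
    p,d=imaging.capture(n);p=p[:,:,::-1]
    q=p[120:260,240:400] if n=="scene" else p[140:280,260:400]
    cv2.imwrite(f"pics/{n}7.png",cv2.resize(q,None,fx=4,fy=4,interpolation=cv2.INTER_CUBIC))
E
```

```text
t 6.9 lane [-90.8  33.3  18.3] F lane [-2.82  0.26  1.55] grip 55.9
tool in lane rotvec [[-1.0, -0.0, -0.0], [-0.0, 1.0, -0.0], [0.0, -0.0, -1.0]] [-0.45  0.67  1.56 -0.    0.92 -1.8 ]
```

View pics/scene7.png

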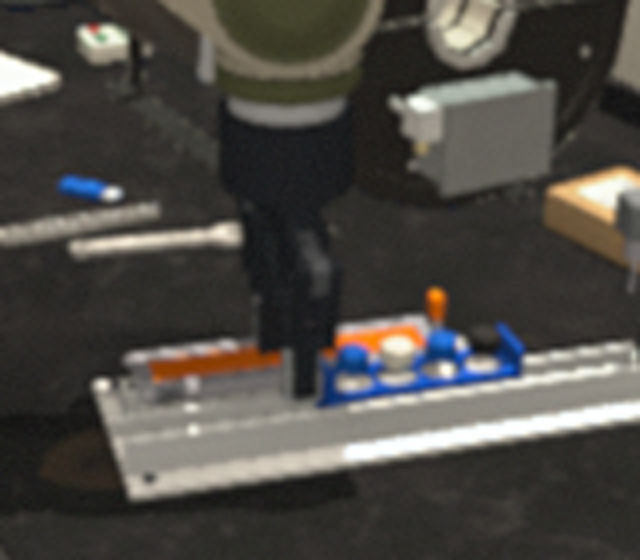

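View pics/top7.png

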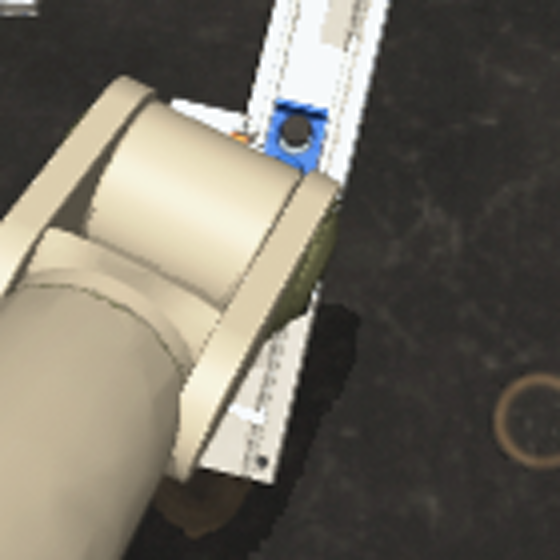

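```bash
python3 -m creep '[{"grip":56,"linear":[-3.5,0,0],"rot":[0,0,0]},{"grip":56,"linear":[-3.5,0,0],"rot":[0,0,0]},{"grip":56,"linear":[-3.5,0,0],"rot":[0,0,0]},{"grip":56,"linear":[-3.5,0,0],"rot":[0,0,0]},{"grip":56,"linear":[-3.5,0,0],"rot":[0,0,0]},{"grip":56,"linear":[-3.5,0,0],"rot":[0,0,0]},{"grip":56,"linear":[-3.5,0,0],"rot":[0,0,0]},{"grip":56,"linear":[-3.5,0,0],"rot":[0,0,0]},{"grip":56,"linear":[-3.5,0,0],"rot":[0,0,0]},{"grip":56,"linear":[-3.5,0,0],"rot":[0,0,0]},{"grip":56,"linear":[-3.5,0,0],"rot":[0,0,0]},{"grip":56,"linear":[-3.5,0,0],"rot":[0,0,0]}]' >/dev/null; python3 st.py; python3 -m creep '[{"grip":56,"linear":[-3.5,0,0],"rot":[0,0,0]},{"grip":56,"linear":[-3.5,0,0],"rot":[0,0,0]},{"grip":56,"linear":[-3.5,0,0],"rot":[0,0,0]},{"grip":56,"linear":[-3.5,0,0],"rot":[0,0,0]},{"grip":56,"linear":[-3.5,0,0],"rot":[0,0,0]},{"grip":56,"linear":[-3.5,0,0],"rot":[0,0,0]},{"grip":56,"linear":[-3.5,0,0],"rot":[0,0,0]},{"grip":56,"linear":[-3.5,0,0],"rot":[0,0,0]},{"grip":56,"linear":[-3,0,0],"rot":[0,0,0]}]' >/dev/null; python3 st.py; python3 - <<'E'
from h import *
for n in ("scene","top"):
    p,d=imaging.capture(n);p=p[:,:,::-1]
    q=p[120:260,260:440] if n=="scene" else p[100:240,280:400]
    cv2.imwrite(f"pics/{n}8.png",cv2.resize(q,None,fx=4,fy=4,interpolation=cv2.INTER_CUBIC))
E
```

```text
t 8.0 lane [-48.8  33.3  18.3] F lane [-3.45  0.37  4.44] grip 56.1
tool in lane rotvec [[-1.0, -0.0, 0.0], [-0.0, 1.0, -0.0], [-0.0, -0.0, -1.0]] [-0.43  0.74  1.42 -0.    0.99 -1.79]
t 8.75 lane [-17.8  33.3  18.3] F lane [-2.91  0.41  4.17] grip 56.2
tool in lane rotvec [[-1.0, -0.0, 0.0], [-0.0, 1.0, 0.0], [-0.0, 0.0, -1.0]] [-0.42  0.8   1.31  0.    1.04 -1.78]
```

View pics/scene8.png

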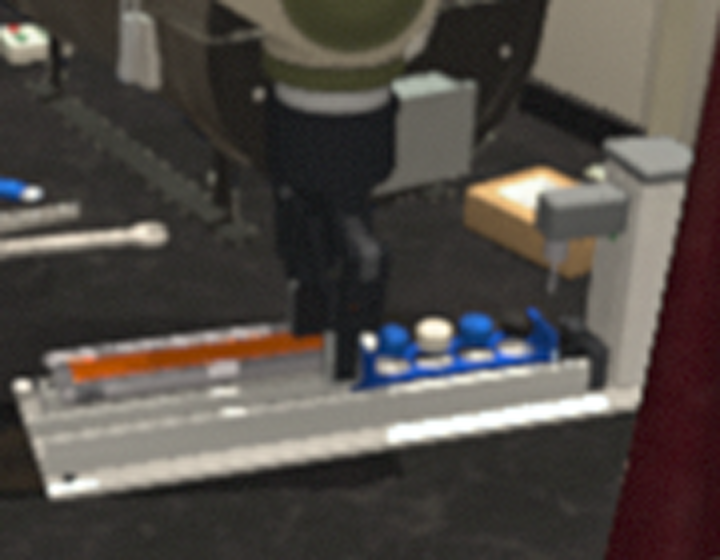

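View pics/top8.png

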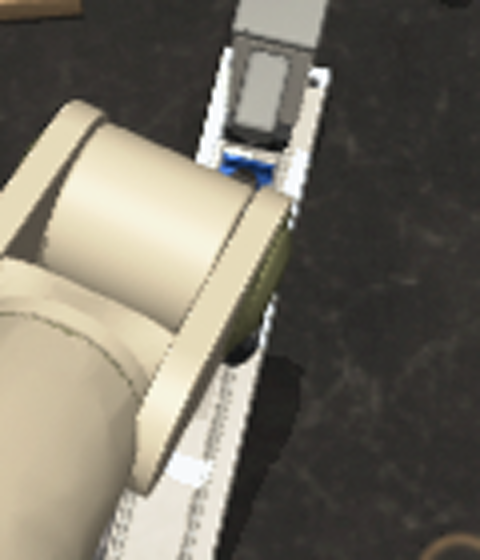

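```bash
python3 -m creep '[{"grip":56,"linear":[-2.5,0,0],"rot":[0,0,0]},{"grip":56,"linear":[-2.5,0,0],"rot":[0,0,0]},{"grip":56,"linear":[-2.5,0,0],"rot":[0,0,0]},{"grip":56,"linear":[-2,0,0],"rot":[0,0,0]},{"grip":56,"linear":[-2,0,0],"rot":[0,0,0]},{"grip":56,"linear":[-1.5,0,0],"rot":[0,0,0]},{"grip":56,"linear":[-1,0,0],"rot":[0,0,0]}]' >/dev/null; python3 st.py|head -1; python3 -m creep '[{"grip":56,"linear":[-1,0,0],"rot":[0,0,0]},{"grip":56,"linear":[-1,0,0],"rot":[0,0,0]}]' >/dev/null; python3 st.py|head -1;  python3 - <<'E'
from h import *
for n in ("scene",):
    p,d=imaging.capture(n);p=p[:,:,::-1]
    q=p[150:240,320:440]
    cv2.imwrite(f"pics/{n}9.png",cv2.resize(q,None,fx=6,fy=6,interpolation=cv2.INTER_CUBIC))
E
```

```text
t 9.43 lane [-4.  33.3 18.3] F lane [-2.65 -0.01  3.96] grip 56.5
t 9.6 lane [-2.1 33.3 18.3] F lane [-2.94  0.3   2.78] grip 55.8
```

View pics/scene9.png

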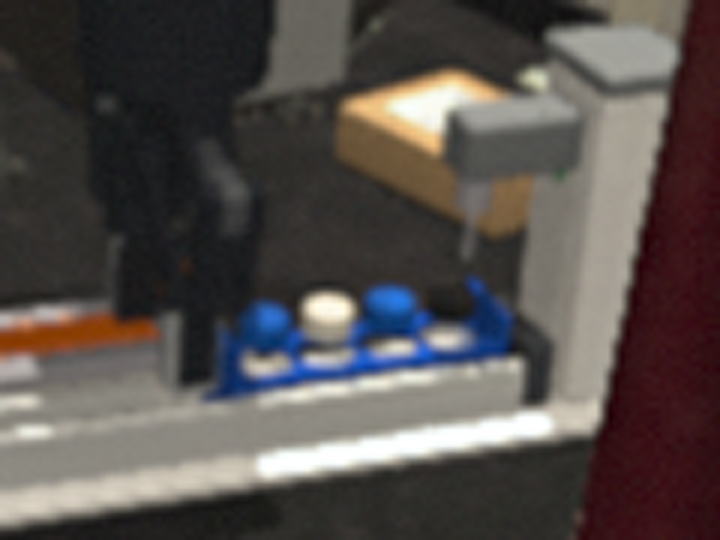

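```bash
for i in 1; do python3 -m creep '[{"grip":56,"linear":[-1,0,0],"rot":[0,0,0]},{"grip":56,"linear":[-1,0,0],"rot":[0,0,0]}]' >/dev/null; python3 st.py|head -1; python3 -m creep '[{"grip":56,"linear":[-1,0,0],"rot":[0,0,0]},{"grip":56,"linear":[0,0,0],"rot":[0,0,0]}]' >/dev/null; python3 st.py|head -1; done
```

```text
t 9.82 lane [-0.1 33.3 18.3] F lane [-2.92 -0.13  3.41] grip 56.2
t 9.98 lane [ 1.  33.3 18.3] F lane [-2.41 -0.13  2.25] grip 56.0
```

```bash
python3 -m creep '[{"grip":56,"linear":[-1,0,0],"rot":[0,0,0]},{"grip":56,"linear":[0,0,0],"rot":[0,0,0]}]' >/dev/null; python3 st.py|head -1; python3 -m creep '[{"grip":56,"linear":[-1,0,0],"rot":[0,0,0]},{"grip":56,"linear":[0,0,0],"rot":[0,0,0]}]' >/dev/null; python3 st.py|head -1; 
```

```text
t 10.15 lane [ 2.  33.3 18.3] F lane [-1.5  -0.01  2.99] grip 56.2
t 10.32 lane [ 2.5 33.3 18.2] F lane [-5.75 -0.03  3.44] grip 55.6
```

```bash
python3 -m creep '[{"grip":56,"linear":[-1,0,0],"rot":[0,0,0]},{"grip":56,"linear":[0,0,0],"rot":[0,0,0]}]' >/dev/null; python3 st.py|head -1;  python3 - <<'E'
from h import *
p,d=imaging.capture("scene");p=p[:,:,::-1]
cv2.imwrite(f"pics/scene10.png",cv2.resize(p[150:240,320:440],None,fx=6,fy=6,interpolation=cv2.INTER_CUBIC))
E
```

```text
t 10.48 lane [ 2.6 33.3 18.3] F lane [-10.47   0.14   7.77] grip 55.8
```

View pics/scene10.png

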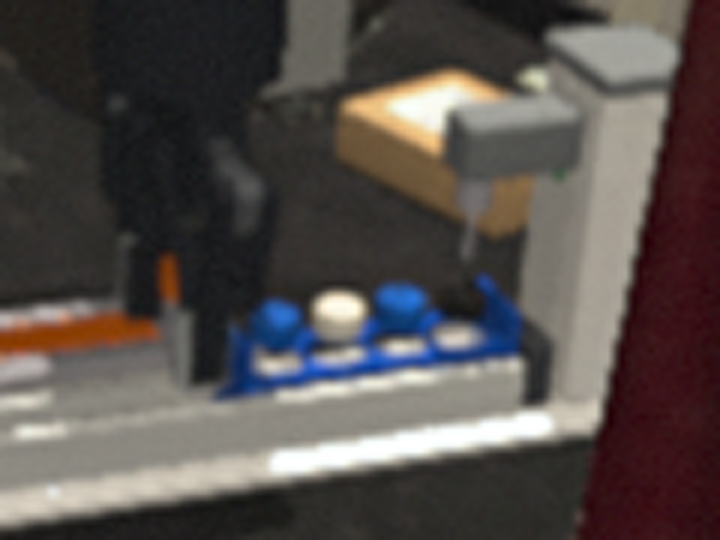

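Nose is on the stop: force rose to 10 N and the tool stalled at x = 2.6. Drawing back with the bar still held.

```bash
python3 -m creep '[{"grip":56,"linear":[2,0,0],"rot":[0,0,0]},{"grip":56,"linear":[4,0,0],"rot":[0,0,0]},{"grip":56,"linear":[6,0,0],"rot":[0,0,0]},{"grip":56,"linear":[8,0,0],"rot":[0,0,0]},{"grip":56,"linear":[10,0,0],"rot":[0,0,0]},{"grip":56,"linear":[10,0,0],"rot":[0,0,0]},{"grip":56,"linear":[10,0,0],"rot":[0,0,0]},{"grip":56,"linear":[8,0,0],"rot":[0,0,0]},{"grip":56,"linear":[6,0,0],"rot":[0,0,0]},{"grip":56,"linear":[0,0,0],"rot":[0,0,0]},{"grip":56,"linear":[0,0,0],"rot":[0,0,0]}]' >/dev/null; python3 st.py|head -1;  python3 - <<'E'
from h import *
p,d=imaging.capture("scene");p=p[:,:,::-1]
cv2.imwrite(f"pics/scene11.png",cv2.resize(p[130:250,260:440],None,fx=4,fy=4,interpolation=cv2.INTER_CUBIC))
E
```

```text
t 11.45 lane [-60.7  33.3  18.3] F lane [-1.83  0.41  2.09] grip 55.8
```

View pics/scene11.png

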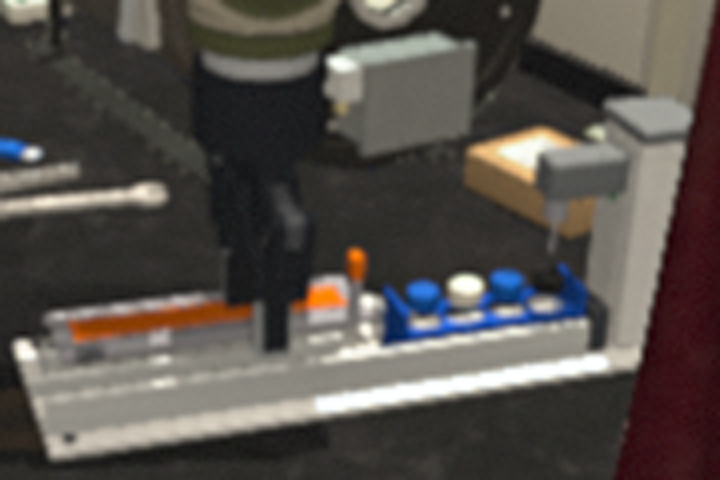

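```bash
python3 -m creep '[{"grip":56,"linear":[0,0,-3],"rot":[0,0,0]},{"grip":56,"linear":[0,0,-4],"rot":[0,0,0]},{"grip":56,"linear":[0,0,-4],"rot":[0,0,0]},{"grip":56,"linear":[0,0,-4],"rot":[0,0,0]},{"grip":56,"linear":[0,0,-4],"rot":[0,0,0]},{"grip":56,"linear":[0,0,-4],"rot":[0,0,0]},{"grip":56,"linear":[0,0,-4],"rot":[0,0,0]},{"grip":56,"linear":[0,0,-4],"rot":[0,0,0]},{"grip":56,"linear":[0,0,-4],"rot":[0,0,0]},{"grip":56,"linear":[0,0,-4],"rot":[0,0,0]},{"grip":56,"linear":[0,0,-4],"rot":[0,0,0]},{"grip":56,"linear":[0,0,-4],"rot":[0,0,0]}]' >/dev/null; python3 st.py|head -1; python3 -m creep '[{"grip":56,"linear":[0,0,-15],"rot":[0,0,0]},{"grip":56,"linear":[0,0,-20],"rot":[0,0,0]},{"grip":56,"linear":[0,0,-20],"rot":[0,0,0]},{"grip":56,"linear":[20,0,-20],"rot":[0,0,0]},{"grip":56,"linear":[30,0,-10],"rot":[0,0,0]},{"grip":56,"linear":[30,0,0],"rot":[0,0,0]},{"grip":56,"linear":[30,0,0],"rot":[0,0,0]},{"grip":56,"linear":[30,0,0],"rot":[0,0,0]},{"grip":56,"linear":[0,0,0],"rot":[0,0,0]},{"grip":56,"linear":[0,0,0],"rot":[0,0,0]},{"grip":56,"linear":[0,0,0],"rot":[0,0,0]}]' >/dev/null; python3 st.py|head -1; python3 - <<'E'
from h import *
for n in ("scene","top"):
    p,d=imaging.capture(n);p=p[:,:,::-1]; cv2.imwrite(f"pics/{n}12f.png",p)
    q=p[130:250,260:440] if n=="scene" else p[100:240,280:400]
    cv2.imwrite(f"pics/{n}12.png",cv2.resize(q,None,fx=4,fy=4,interpolation=cv2.INTER_CUBIC))
E
```

```text
t 12.5 lane [-60.2  33.5  65.7] F lane [-0.04 -0.1   0.63] grip 55.7
t 13.42 lane [-199.4   33.1  150.8] F lane [ 1.26  0.16 -0.27] grip 56.1
```

View pics/scene12.png

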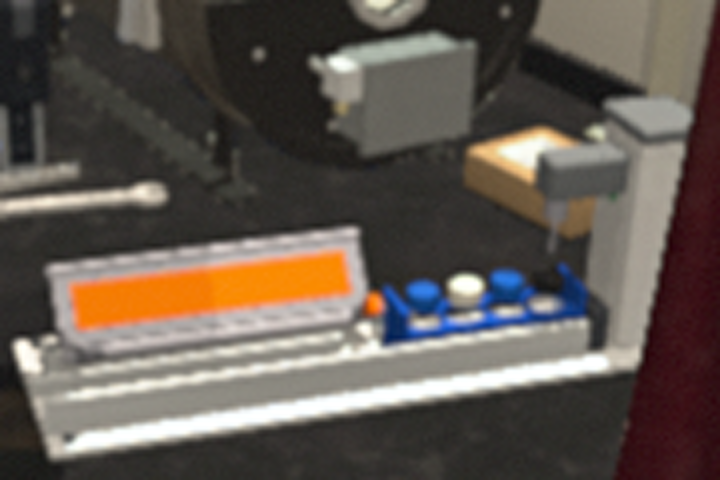

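View pics/top12.png

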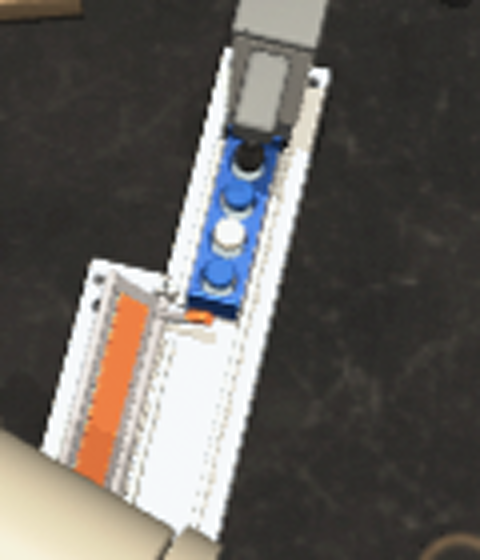

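View pics/top12f.png

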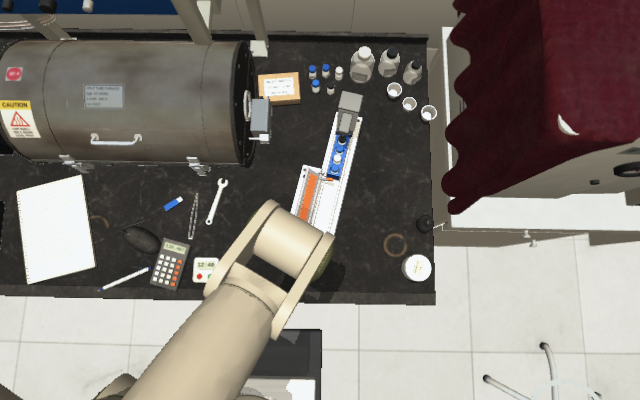

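```bash
python3 - <<'E'
from h import *
from rig import ctrl
for u,v in [(280+187/4,100+300/4),(280+237/4,100+309/4)]: print(w2l(at_z("top",u,v,48)).round(1))
print(ctrl.finish_job())
E
```

```text
[ 7.7 16.8 48. ]
[  9.5 -15.5  48. ]
the job is handed in; nothing more can be done
None
```

I loaded the rack into the lane and handed the job in at about 13.5 s; no verdict is reported back.

One fingertip pressed the hold-open bar to about 0.9 rad and kept it there. The other fingertip pushed the rack past the gate until the tool stalled against the end stop. I then drew back about 60 mm, still holding the bar, and raised the fingers clear so the gate shut.

**Stop contact:** the push force rose from about 2–3 N to 10 N while the tool stalled.

**Rack position:** the stalled tool puts the rack's rear face at about x = +13.5 mm in my lane frame. The last top picture put it at about +8 to +9.5 mm. The expected value is +12 mm, so the two checks disagree by about 5 mm. I relied on the force at the stop. The needle head hides the nose from above, so I could not see the gap directly there.

**Gate:** it is shut, with its tip back at the same pixel as at the start and the rack's tail beyond it.

**Vials and bystanders:** the four vials look upright in the pictures. The tin and bulb look unmoved, and so does the timer, which the arm partly hides.

**Gate angle readings:** the depth slope gave 0.94 rad. The arm-tip picture, judged by eye, looked closer to 0.9. Both are inside the allowed range.

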